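# Unlock and lift off the power unit's service cover

## Task

Take the orange-handled key driver from its blue holder and use it, not the fingers, to turn both slotted brass fasteners on the black and red power unit anticlockwise until they come fully home against their stops. Stand the driver back in its holder, then lift the cover straight off by its handle and set it down gently, flat with its handle up, in the middle of the blue mat. Leave the other things on the bench alone.

Things in the scene. Friction and masses are not known exactly. Their poses are not given: they have to be found in the camera images.
- unit: Fixed power unit lying on its back, a box 134 x 212 x 75 mm (x, y, z), black with red ends and an open top closed by the cover. Origin: centre of its underside on the bench, x across its short side, y along its long side, z up. The cover rests on a ledge 70 mm above the bench inside a rim that rises to 75 mm, 2 mm clear of the cover all round. Fasteners at y = +66 mm (screw_a) and y = -66 mm (screw_b), x = 0.
- screw_a_slot (a point): Centre of the top of fastener a (on the unit's +y side), on its turning axis, 91.5 mm above the bench. x points along its driving slot, z up; the frame turns with the head. The head is a brass bar 60 mm long (x), 26 mm wide, 14 mm high, with a straight slot along its whole length, 10 mm deep and open at both ends: 20 mm wide at its flared mouth, narrowing to 11 mm at half depth and below. It stands on a round post, 1.5 mm above the cover.
- screw_b_slot (a point): The same for fastener b, on the unit's -y side.
- screw_a (a joint): Angle of fastener a in rad, positive anticlockwise seen from above: 0 is fully released, against a hard stop, the bar and its slot parallel to the unit's x axis so that it passes through the cover's opening; it starts locked at -1.1 to -1.6, lying across the opening and holding the cover down. Stays where it is left; dry friction about 0.12 N m. The driver has about 0.11 rad of play in the slot either way, so turn it about 0.1 rad past the released direction.
- screw_b (a joint): The same for fastener b.
- cover: Loose aluminium cover plate 112 x 190 x 6 mm (x, y, z), about 0.25 kg, on the unit at the start with its axes along the unit's. Origin: centre of its underside. Two openings 70 x 44 mm (x, y) at y = +-66 mm through which the released fastener bars pass; they stand 21.5 mm above the underside of the seated cover, so lift it straight up by 30 mm before moving it sideways.
- cover_handle (a point): Centre of the bar of the cover's black bridge handle, 36 mm above the cover's underside. The bar is 14 mm wide (x), 60 mm long (y), 12 mm thick, on posts at its ends, with 24 mm of free height under it: pinch it from above across x.
- driver: Loose key driver, 108 mm tall, about 0.16 kg, standing upright. Origin: centre of the blade's lower end, z up. Blade 36 mm long (x), 7 mm thick (y), 14 mm high, thinning to 2.5 mm over its lowest 4 mm; above it a shaft 10 mm in diameter, a round flange 48 mm in diameter from 52 to 58 mm, and a flat-sided orange paddle handle 40 (x) x 16 (y) x 50 mm from 58 to 108 mm. The handle lies parallel to the blade; a half turn makes no difference.
- driver_grip (a point): Point in the driver's paddle handle, 88 mm above the blade's lower end, to be pinched across y.
- holder: Fixed blue holder block 90 x 70 x 62 mm (x, y, z) with a through pocket 46 x 22 mm (x, y) in its middle. Origin: centre of its underside, z up. The driver stands with its flange on the block's top, blade along the pocket (x), its lower end 10 mm above the bench. It may be put back either way round.
- mat: Fixed blue mat 150 x 230 x 3 mm (x, y, z), free of things. Origin: centre of its underside on the bench.
- meter: Yellow multimeter 150 x 75 x 40 mm lying on the bench; leave alone. Origin: centre of its underside.
- jar: Clear jar with a steel cap, 60 mm in diameter, 85 mm tall; leave alone. Origin: centre of its underside.
- screwdriver: Ordinary red screwdriver lying on the bench, not for this job; leave alone. Origin: its underside, near mid-length.
- battery: Blue and yellow battery pack 135 x 45 x 35 mm; leave alone. Origin: centre of its underside.
- spool: Grey spool 64 mm in diameter, 48 mm tall; leave alone. Origin: centre of its underside.
- carton: Small carton 130 x 90 x 60 mm; leave alone. Origin: centre of its underside.
Things that resemble listed ones, but are neither listed nor needed, are in the scene too. Several things have the shape of the cover; the one meant has the colours described above.

How it is judged:
On the way, in this order (a step that is already met when the one before it is completed fails the run):
1. the driver is lifted out of its holder (z of driver in the frame of holder above 0.03 m and contact force between the fingers and driver above 1 N), for 0.1 s.
2. one fastener is fully released with the driver's blade in its slot (((value of joint screw_a above -0.15 rad and (horizontal distance between driver and screw_a_slot below 0.012 m and z of driver in the frame of screw_a_slot below -0.003 m)) or (value of joint screw_b above -0.15 rad and (horizontal distance between driver and screw_b_slot below 0.012 m and z of driver in the frame of screw_b_slot below -0.003 m)))), for 0.1 s.
3. both fasteners are fully released, the driver's blade in the second one's slot (value of joint each of screw_a, screw_b above -0.15 rad and ((horizontal distance between driver and screw_a_slot below 0.012 m and z of driver in the frame of screw_a_slot below -0.003 m) or (horizontal distance between driver and screw_b_slot below 0.012 m and z of driver in the frame of screw_b_slot below -0.003 m))), for 0.1 s.
4. the driver stands in its holder again, let go (horizontal distance between driver and holder below 0.014 m and z of driver in the frame of holder below 0.016 m and angle between driver's own z axis and vertical below 0.1 rad and contact force between the fingers and driver below 0.1 N), for 0.2 s.
5. the cover is lifted clear of the fasteners (z of cover in the frame of unit above 0.092 m), for 0.05 s.
At the end, for the whole second after the job is handed in: Both fasteners within 0.15 rad of their released stop; the driver standing upright (within 0.1 rad) in its holder, within 14 mm of its middle and its flange within 6 mm of the block's top; the cover at rest flat on the mat (within 0.06 rad), handle up, its centre within 50 mm of the mat's (value of joint each of screw_a, screw_b above -0.15 rad and horizontal distance between driver and holder below 0.014 m and z of driver in the frame of holder below 0.016 m and angle between driver's own z axis and vertical below 0.1 rad and horizontal distance between cover and mat below 0.05 m and z of cover in the frame of mat below 0.008 m and z of cover_handle in the frame of mat above 0.03 m and angle between cover's own z axis and vertical below 0.06 rad and linear speed of each of cover, driver below 0.02 m/s); the robot touches nothing.
It fails at once if one of the other things (meter, jar, screwdriver, battery, spool, carton) is moved by more than 30 mm (distance of any of meter, jar, screwdriver, battery, spool, carton from where it was at the start of the episode above 0.03 m).
It fails at once if a fastener is pushed with the fingers (contact force between the fingers and screw_a above 3 N or contact force between the fingers and screw_b above 3 N).
It fails at once if the cover is dropped onto the mat or the bench (faster than 0.6 m/s within 25 mm of it) (z of cover in the frame of mat below 0.025 m and linear speed of cover above 0.6 m/s).
It also fails if it takes over 72 s, if anything falls off the work surface, if the arm or the gripper's body presses on something with over 40 N, if the wrist force passes 120 N, or if a joint passes its speed limit or range.

## Robot

A 6-joint arm with a two-finger parallel gripper is mounted at the origin on the work surface. World frame = base frame: x ahead of the robot, y to its left, z up, the work surface at z = 0. Lengths are in m, angles in rad, forces in N, time in s.
With the tool pointing down it reaches from about 0.375 to 0.9 m from the base axis. Payload 3.1 kg.
Tool frame: the origin (TCP) lies where the fingers leave the gripper's body, on its centre line; the fingertips stand 73 mm ahead of it and the grasp point (between the pads) lies 54 mm ahead of it; z points along the fingers, y is the line along which they close (so a half turn about z gives the same grasp; the last joint's range is limited). The gripper opens to 85 mm and grips with 20 to 120 N. Pads are 22 mm wide; open, the fingers measure 114 mm over their backs; the gripper's body (76 mm by 85 mm) begins 54 mm behind the grasp point. The pads swing forward as they close: fully open they stand 13 mm farther back than shut.
Start: joints at [-1.387, 0.527, 1.433, -0, 1.181, -0.178], TCP at [0.222, -0.584, 0.304] pointing down, gripper open.
Joint ranges: [-3.08, 3.08], [-0.75, 2.2], [0.22, 2.44], [-1.43, 4.57], [0, 2.65], [-2.85, 2.85]. Speed limits (rad/s): [2.79, 2.79, 3.14, 3.14, 3.14, 3.14].

## Interface

Orientations are given as a rotation vector (axis times angle).
In Python, from bench import sensors, vision, workorder gives the robot as it stands.
- The arm moves only by the tool play_rows, never from a script. Its argument "increments" is one flat list of numbers, 6 for each row, row after row: the shift along the tool's x, y, z as a fraction of full scale, then the turn, a rotation vector about the tool's x, y, z as a fraction of full scale. In form: [x, y, z, ax, ay, az, x, y, z, ax, ay, az, ...]. A call has 1 to 12 rows; each row shifts and turns the commanded pose from where the row before left it, along the tool's axes as they then stand; what a row does not reach is not made up. Full scale, the value 1, is 0.04 m for a shift and 0.15 rad for a turn. A row lasts 1/10 s, in which the tool goes at most 50 mm and 8.59 degrees, less where a joint would pass 70% of its speed; a pose out of reach is approached as far as the arm can. A call with a number of a shift or a turn outside -1 to 1 is refused whole. A call with a gripper value outside its range is refused whole. "gripper" is the closure in counts, from 0 (fully open) to 255 (shut), set as the call begins (left out, the last holds). The fingers move at their own pace and stop on an object; "squeeze" is the grip in N (left out, the last holds). Time passes only in rows, so rows that do not move let the fingers close. It gives the time, the measured TCP pose, the force, the opening and the grip force at its end, in the units of the state.
- sensors.observe(): the state, without advancing time (a new reading comes with each control period).
- vision.get_image(name): name is "side" or "top" or "wrist"; returns a dict with "image" (384x512x3 uint8, red, green, blue), "fx", "fy", "cx", "cy" (pixels), "extrinsics" (4x4, takes a point from world to camera coordinates); the wrist camera has in their place "hand_eye" (4x4, takes a point from camera to tool coordinates, whose origin is the TCP and whose axes are the flange's). Camera axes: x right, y down, z forward; pixel columns grow to the right and rows downward; lengths in m; the calibration is good to about 2 mm. The wrist camera is an equidistant fisheye: a pixel r from the principal point sees the ray r / f radians off the axis. A picture is of the moment at which its call begins: read the wrist's pose just before it. There is no depth.
- workorder.close_job(): hands the job in; it is judged then, once.
The state is a dict: "time_s": time; "joints": joint angles; "qd": joint speeds; "joint_torque": joint torques, N m; "position": TCP position; "eef_rot": TCP orientation; "contact_force": force on the tool from outside, world axes, zero at the start; "ft_torque": the same for the moment, N m; "grip_width": finger opening in m; "finger_force": force on a finger pad.
Only numpy, scipy, OpenCV 4.12 (cv2) and the standard library are available. Lean on these libraries where they do the work, as an engineer would, in place of code of your own. Each camera call takes 0.05 s, during which the arm holds its last target. There are 200 camera calls.

## Working session

There is one attempt and no reset: what is moved stays moved. The work goes in short steps, Python scripts to look and compute and a tool call to move; the robot and the scene stay as the last step left them, time stands still between calls to the robot, and variables do not carry over. Pictures are saved under pics/ and viewed, at most 10 in all, crops included, and the job is handed in when it is done.

Besides the shell and the picture viewer there is one more tool, called after "Call:" in YAML: its name, and indented under it one key for each argument. play_rows: Moves the arm, as the interface text tells. Shift numbers are shares of 0.04 m and turn numbers shares of 0.15 rad, none past 1 either way. Its arguments: {"type":"object","properties":{"increments":{"type":"array","items":{"type":"number","minimum":-1,"maximum":1}},"gripper":{"type":"number"},"squeeze":{"type":"number"}},"required":["increments"]}

```bash
mkdir -p pics; cat > h.py <<'E'
import numpy as np,cv2
from scipy.spatial.transform import Rotation as R
from bench import sensors,vision,workorder
def cam(n):
    s=sensors.observe(); d=vision.get_image(n); d['s']=s; d['n']=n; return d
def save(d,name,crop=None,scale=1):
    im=d['image'][...,::-1]
    if crop: x0,y0,x1,y1=crop; im=im[y0:y1,x0:x1]
    cv2.imwrite('pics/'+name,cv2.resize(im,None,fx=scale,fy=scale,interpolation=cv2.INTER_CUBIC))
def ray(d,u,v):
    x=(u-d['cx'])/d['fx'];y=(v-d['cy'])/d['fy']
    if d['n']=='wrist':
        t=np.hypot(x,y);k=np.sin(t)/t if t>1e-9 else 1
        r=np.array([x*k,y*k,np.cos(t)]);H=np.array(d['hand_eye'])
        T=np.eye(4);T[:3,:3]=R.from_rotvec(d['s']['eef_rot']).as_matrix();T[:3,3]=d['s']['position']
        M=T@H
    else: r=np.array([x,y,1]);M=np.linalg.inv(np.array(d['extrinsics']))
    return M[:3,3],M[:3,:3]@r
def onz(d,u,v,z):
    o,r=ray(d,u,v);return o+r*(z-o[2])/r[2]
E
python3 - <<'E'
from h import *
for n in ['top','side']:
    d=cam(n);save(d,n+'0.png');print(n,d['fx'],d['cx'],d['cy'],np.linalg.inv(d['extrinsics'])[:3].round(3).tolist())
print(sensors.observe())
E
```

```text
top 497.24897805904357 256.5208787037864 190.70831045308745 [[-0.017, -0.988, 0.154, 0.266], [-1.0, 0.017, -0.004, -0.012], [0.001, -0.154, -0.988, 1.614]]
side 473.2708780960191 248.68283289400682 201.47694612034826 [[-0.982, -0.108, 0.154, 0.284], [-0.187, 0.647, -0.739, 1.168], [-0.02, -0.755, -0.656, 1.137]]
{'time_s': 0.1, 'joints': array([-1.38647583e+00,  5.26889343e-01,  1.43204217e+00,  3.94057951e-05,
        1.18193503e+00, -1.78479832e-01]), 'qd': array([-0.00194622,  0.00138077, -0.00184688,  0.00136832, -0.00099743,
        0.00053216]), 'joint_torque': array([-9.92211001e-02, -4.08161938e+01, -1.62090272e+01, -4.93806336e-03,
       -2.23359335e-01, -3.47016401e-03]), 'position': array([ 0.22188411, -0.5844515 ,  0.30449603]), 'eef_rot': array([3.08933572e+00, 5.66611088e-01, 6.06023453e-05]), 'contact_force': array([ 0.41402273, -0.62914415,  0.19505829]), 'ft_torque': array([-0.01778028,  0.00618061,  0.03928435]), 'finger_force': 2.9565742578961363, 'grip_width': 0.08508348518166364}
```

View pics/top0.png

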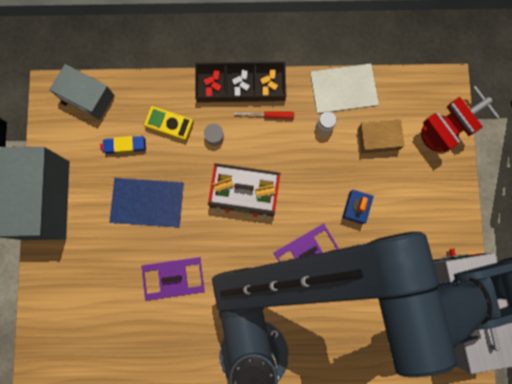

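View pics/side0.png

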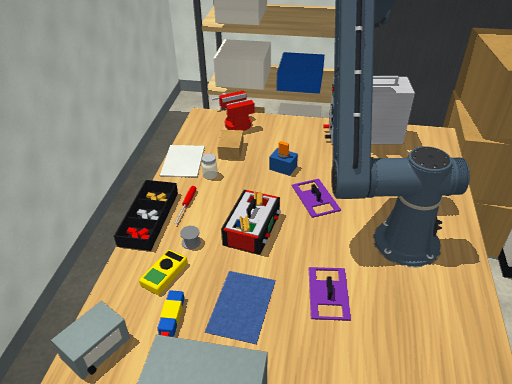

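Top view: the unit is at (245,190) with a light cover and brass bars at (222,183) and (265,190). The holder with the orange driver is at (358,207), the mat at (147,203). Things that could be mistaken: purple cover plates (173,278) and (307,243) for the cover; blue battery (124,145) and mat for the holder; red screwdriver (265,115) for the driver. By colour I choose the orange handle in the blue block and the light cover on the unit.

```bash
python3 - <<'E'
from h import *
d=cam('top');s=cam('side')
a=cv2.resize(d['image'][155:225,200:290],(540,420),interpolation=2);b=cv2.resize(d['image'][180:230,335:385],(250,250),interpolation=2)
c=np.zeros((420,790,3),np.uint8);c[:,:540]=a;c[:250,540:]=b
cv2.imwrite('pics/crop1.png',c[...,::-1])
def blobs(d,lo,hi,amin):
    m=cv2.inRange(cv2.cvtColor(d['image'],cv2.COLOR_RGB2HSV),lo,hi)
    for k in cv2.findContours(m,0,2)[0]:
        if cv2.contourArea(k)>amin: yield k
def show(d,name,lo,hi,amin,z):
    for k in blobs(d,lo,hi,amin):
        (u,v),wh,an=cv2.minAreaRect(k); box=cv2.boxPoints(((u,v),wh,an))
        P=np.array([onz(d,*p,z)[:2] for p in box]); e=P[1]-P[0];f=P[2]-P[1]
        print(d['n'],name,(round(u),round(v)),onz(d,u,v,z)[:2].round(3),'sizes',np.linalg.norm(e).round(3),np.linalg.norm(f).round(3),'ang',np.degrees(np.arctan2(e[1],e[0])).round(1))
for q in (d,s):
    show(q,'blue@.062',(100,120,40),(125,255,255),60,.062)
    show(q,'blue@.003',(100,120,40),(125,255,255),800,.003)
    show(q,'orange@.12',(5,180,150),(14,255,255),15,.118)
    show(q,'brass@.0915',(15,100,120),(27,255,255),15,.0915)
    show(q,'white@.076',(0,0,150),(180,40,255),60,.076)
E
```

```text
top blue@.062 (358, 206) [ 0.452 -0.337] sizes 0.09 0.069 ang -19.1
top blue@.062 (136, 202) [0.48  0.361] sizes 0.134 0.154 ang -2.4
top blue@.062 (108, 146) [0.663 0.456] sizes 0.029 0.043 ang -91.0
top blue@.062 (139, 143) [0.669 0.357] sizes 0.035 0.043 ang -83.6
top blue@.003 (136, 202) [0.488 0.375] sizes 0.139 0.16 ang -2.4
top orange@.12 (363, 204) [ 0.454 -0.341] sizes 0.036 0.015 ang -21.0
top brass@.0915 (399, 378) [-0.06  -0.426] sizes 0.194 0.025 ang -91.0
top brass@.0915 (472, 377) [-0.06 -0.64] sizes 0.135 0.034 ang -91.0
top brass@.0915 (290, 376) [-0.047 -0.105] sizes 0.068 0.039 ang -91.0
top brass@.0915 (327, 333) [ 0.074 -0.221] sizes 0.343 0.177 ang -86.7
top brass@.0915 (286, 257) [ 0.298 -0.105] sizes 0.034 0.023 ang -64.7
top brass@.0915 (325, 242) [ 0.341 -0.223] sizes 0.036 0.061 ang -61.6
top brass@.0915 (269, 82) [ 0.855 -0.063] sizes 0.052 0.084 ang -82.4
top brass@.0915 (247, 225) [0.399 0.013] sizes 1.525 0.978 ang -90.0
top white@.076 (491, 349) [ 0.017 -0.71 ] sizes 0.148 0.116 ang -79.8
top white@.076 (471, 264) [ 0.269 -0.672] sizes 0.155 0.055 ang 
[... 2464 characters left out ...]
 white@.076 (214, 102) [ 0.818 -0.679] sizes 0.046 0.119 ang -171.4
side white@.076 (186, 101) [ 0.948 -0.664] sizes 0.156 0.184 ang -171.4
side white@.076 (384, 81) [ 0.063 -0.994] sizes 0.1 0.042 ang -171.6
side white@.076 (393, 84) [ 0.02  -0.965] sizes 0.191 0.154 ang -171.6
side white@.076 (242, 71) [ 0.755 -1.   ] sizes 0.371 0.233 ang -78.2
side white@.076 (270, 50) [ 0.654 -1.265] sizes 0.79 0.681 ang -159.2
side white@.076 (237, 18) [ 0.926 -1.705] sizes 0.254 0.186 ang -172.5
side white@.076 (300, 3) [ 0.57  -2.033] sizes 0.444 0.116 ang -172.8
side white@.076 (207, 9) [ 1.151 -1.836] sizes 0.085 0.375 ang -157.2
side white@.076 (99, 166) [ 1.127 -0.133] sizes 2.882 1.389 ang -57.4
```

View pics/crop1.png

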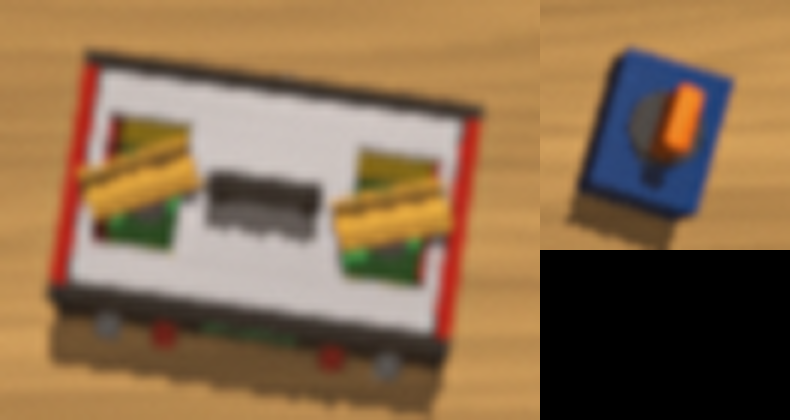

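Crop: the light 111x190 mm cover has brass bars lying at about -72° world, and a black handle at (265,205). The holder has the orange paddle off its flange centre only through parallax. The sizes match, so I go above the driver.

Call:
play_rows:
  increments: [0.84, -0.41, 0, 0, 0, 0, 0.84, -0.41, 0, 0, 0, 0, 0.84, -0.41, 0, 0, 0, 0, 0.84, -0.41, 0, 0, 0, 0, 0.84, -0.41, 0, 0, 0, 0, 0.84, -0.41, 0, 0, 0, 0, 0.84, -0.41, 0, 0, 0, 0, 0.84, -0.41, 0, 0, 0, 0, 0.84, -0.41, 0, 0, 0, 0, 0, 0, 0, 0, 0, -1, 0, 0, 0, 0, 0, -1, 0, 0, 0, 0, 0, -1]
  gripper: 0

```text
time_s: 1.4
position: [0.4521, -0.3379, 0.3027]
eef_rot: [-2.879, -1.252, 0.001]
contact_force: [-0.7, 0.6, -4.5]
grip_width: 0.085
finger_force: 0.0
```

Call:
play_rows:
  increments: [0, 0, 0, 0, 0, -1, 0, 0, 0, 0, 0, -1, 0, 0, 0, 0, 0, -1, 0, 0, 0, 0, 0, -1, 0, 0, 0, 0, 0, -1, 0, 0, 0, 0, 0, -1, 0, 0, 0, 0, 0, -1, 0, 0, 0, 0, 0, -1, 0, 0, 0, 0, 0, -1, 0, 0, 0, 0, 0, -1, 0, 0, 0, 0, 0, -1, 0, 0, 0, 0, 0, -1]

```text
time_s: 2.6
position: [0.4517, -0.3384, 0.3027]
eef_rot: [-0.811, -3.033, -0.002]
contact_force: [0.1, 0.1, -4.2]
grip_width: 0.0857
finger_force: 0.0
```

Call:
play_rows:
  increments: [0, 0, 0, 0, 0, -1, 0, 0, 0, 0, 0, -0.3, 0, 0, 0, 0, 0, 0, 0, 0, 0, 0, 0, 0]

```text
time_s: 3.0
position: [0.4519, -0.3386, 0.3031]
eef_rot: [-0.523, -3.096, -0.002]
contact_force: [-0.1, 0.3, -6.9]
grip_width: 0.0854
finger_force: 0.0
```

```bash
cat >> h.py <<'E'
def pose():
    s=sensors.observe();M=R.from_rotvec(s['eef_rot']).as_matrix()
    return s,M,np.degrees(np.arctan2(M[1,0],M[0,0]))
def to(x,y,z,psi=None):
    s,M,p=pose();d=M.T@(np.array([x,y,z])-s['position'])
    print('at',np.round(s['position'],4),'psi',p.round(1),'tilt',np.degrees(np.arccos(-M[2,2])).round(2),'shift(units)',(d/.04).round(2), 'turn', None if psi is None else round(-np.radians((psi-p+180)%360-180)/.15,2),'t',s['time_s'])
def rect(d,lo,hi,amin,z):
    m=cv2.inRange(cv2.cvtColor(d['image'],cv2.COLOR_RGB2HSV),lo,hi)
    for k in cv2.findContours(m,0,2)[0]:
        if cv2.contourArea(k)>amin:
            P=np.array([onz(d,*p[0],z)[:2] for p in k]).astype(np.float32)
            c,wh,a=cv2.minAreaRect(P*1000);q=cv2.boxPoints((c,wh,a));e=q[1]-q[0];f=q[2]-q[1]
            l=e if np.linalg.norm(e)>np.linalg.norm(f) else f
            print(d['n'],'px',k.mean((0,1)).round(),'c',np.round(c,1),'mm size',np.round(wh,1),'long axis deg',np.degrees(np.arctan2(l[1],l[0])).round(1))
E
python3 - <<'E'
from h import *
d=cam('wrist');save(d,'w1.png');print(d['fx'],d['cx'],d['cy'],np.round(d['hand_eye'],3).tolist())
rect(d,(5,180,150),(16,255,255),100,.118)
rect(d,(100,120,40),(125,255,255),500,.062)
to(.453,-.339,.152,160)
E
```

```text
297.3186396354542 254.02103387935944 193.9511903890845 [[-0.0, -0.963, -0.27, 0.068], [1.0, -0.0, 0.0, 0.0], [-0.0, -0.27, 0.963, -0.07], [0.0, 0.0, 0.0, 1.0]]
wrist px [253. 203.] c [ 456.4 -341.2] mm size [13.6 36.3] long axis deg -19.2
wrist px [250. 150.] c [ 454.6 -338.9] mm size [67.6 91.4] long axis deg -18.8
at [ 0.4519 -0.3387  0.3033] psi 160.8 tilt 0.08 shift(units) [-0.03 -0.    3.78] turn 0.1 t 3.05
```

View pics/w1.png

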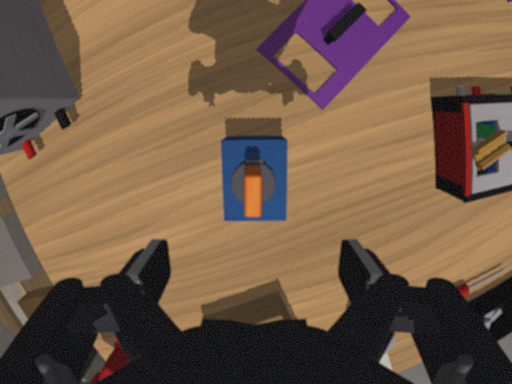

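The wrist view shows the driver centred in its holder at (253,203), at the expected pose. Descend and grip.

Call:
play_rows:
  increments: [-0.08, 0, 0.7, 0, 0, 0, 0, 0, 0.7, 0, 0, 0, 0, 0, 0.7, 0, 0, 0, 0, 0, 0.7, 0, 0, 0, 0, 0, 0.6, 0, 0, 0, 0, 0, 0.35, 0, 0, 0, 0, 0, 0, 0, 0, 0]

```text
time_s: 3.75
position: [0.4544, -0.3392, 0.152]
eef_rot: [-0.522, -3.094, -0.004]
contact_force: [0.0, -0.5, -5.4]
grip_width: 0.0854
finger_force: 0.0
```

Call:
play_rows:
  increments: [0, 0, 0, 0, 0, 0, 0, 0, 0, 0, 0, 0, 0, 0, 0, 0, 0, 0, 0, 0, 0, 0, 0, 0, 0, 0, 0, 0, 0, 0, 0, 0, 0, 0, 0, 0, 0, 0, 0, 0, 0, 0]
  gripper: 255
  squeeze: 80

```text
time_s: 4.45
position: [0.4555, -0.3403, 0.1547]
eef_rot: [0.522, 3.097, -0.001]
contact_force: [-1.0, 0.1, 1.9]
grip_width: 0.0152
finger_force: 78.9
```

Call:
play_rows:
  increments: [0, 0, -0.2, 0, 0, 0, 0, 0, -0.5, 0, 0, 0, 0, 0, -0.8, 0, 0, 0, 0, 0, -0.8, 0, 0, 0, 0, 0, -0.8, 0, 0, 0, 0, 0, -0.7, 0, 0, 0, 0, 0, 0, 0, 0, 0]

```text
time_s: 5.15
position: [0.4564, -0.3413, 0.3095]
eef_rot: [0.521, 3.092, -0.008]
contact_force: [-0.3, 0.4, -7.1]
grip_width: 0.0152
finger_force: 78.2
```

```bash
python3 - <<'E'
from h import *
for n in ('top','side'):
    d=cam(n); d0=d
    if n=='top': save(d,'t2.png',(180,130,400,250),3)
    # white cover corners
    rect(d,(0,0,150),(180,40,255),300,.076) if n=='top' else None
to(.516,.021,.3,105)
E
```

```text
top px [478. 310.] c [ 124.6 -695.5] mm size [333.5 152.7] long axis deg 8.7
top px [240. 186.] c [515.7  20.9] mm size [188.3 111.7] long axis deg 80.7
top px [339.  97.] c [ 812.5 -310.5] mm size [190.5 199.8] long axis deg -81.7
at [ 0.4548 -0.3396  0.3053] psi 160.9 tilt 0.05 shift(units) [1.51 9.02 0.14] turn 6.5 t 5.25
```

Call:
play_rows:
  increments: [0.12, 0.74, 0, 0, 0, 0, 0.12, 0.74, 0, 0, 0, 0, 0.12, 0.74, 0, 0, 0, 0, 0.12, 0.74, 0, 0, 0, 0, 0.12, 0.74, 0, 0, 0, 0, 0.12, 0.74, 0, 0, 0, 0, 0.12, 0.74, 0, 0, 0, 0, 0.12, 0.74, 0, 0, 0, 0, 0.12, 0.74, 0, 0, 0, 0, 0.12, 0.74, 0, 0, 0, 0]

```text
time_s: 6.25
position: [0.5055, -0.0431, 0.3033]
eef_rot: [-0.521, -3.092, -0.001]
contact_force: [-0.4, -0.4, -7.1]
grip_width: 0.0148
finger_force: 78.2
```

Call:
play_rows:
  increments: [0, 0, 0, 0, 0, 0.88, 0, 0, 0, 0, 0, 0.88, 0, 0, 0, 0, 0, 0.88, 0, 0, 0, 0, 0, 0.88, 0, 0, 0, 0, 0, 0.88, 0, 0, 0, 0, 0, 0.88, 0, 0, 0, 0, 0, 0.88, 0, 0, 0, 0, 0, 0, 0, 0, 0, 0, 0, 0]

```text
time_s: 7.15
position: [0.506, -0.0444, 0.3042]
eef_rot: [-1.843, -2.54, 0.002]
contact_force: [0.2, -0.2, -6.8]
grip_width: 0.0151
finger_force: 78.5
```

```bash
python3 - <<'E'
from h import *
d=cam('wrist');save(d,'w2.png')
d['image']=cv2.cvtColor(d['image'],cv2.COLOR_RGB2RGBA)[...,:3]
rect(d,(15,100,90),(28,255,255),150,.0915)
rect(d,(0,0,150),(180,40,255),500,.076)
to(.506,-.044,.3,108)
E
```

```text
wrist px [254. 316.] c [ 555.3 -196.2] mm size [55.3 29.6] long axis deg 18.2
wrist px [361. 312.] c [ 685.4 -159.5] mm size [12.3 41.4] long axis deg -23.2
wrist px [116. 254.] c [ 379.5 -174.6] mm size [48.6 29.6] long axis deg 28.6
wrist px [469. 260.] c [810.9 -46.1] mm size [55.5 45.1] long axis deg 6.8
wrist px [ 90. 171.] c [331.  -86.1] mm size [48.7 31.2] long axis deg 29.2
wrist px [266. 180.] c [515. -35.] mm size [48.5 49.8] long axis deg -79.1
wrist px [230. 159.] c [476.  -29.4] mm size [29.9  7.1] long axis deg 83.2
wrist px [326.  74.] c [533.7  86.8] mm size [41.3 62. ] long axis deg -73.5
wrist px [248. 177.] c [450.2 -69.9] mm size [791.9 516.7] long axis deg 18.2
wrist px [322. 127.] c [547.4  21.7] mm size [181.3  51.7] long axis deg 80.7
wrist px [265.  83.] c [491.5  53.6] mm size [136.4  52.7] long axis deg 81.1
at [ 0.5062 -0.0445  0.3046] psi 108.1 tilt 0.17 shift(units) [ 0.01 -0.    0.11] turn 0.01 t 7.2
```

View pics/w2.png

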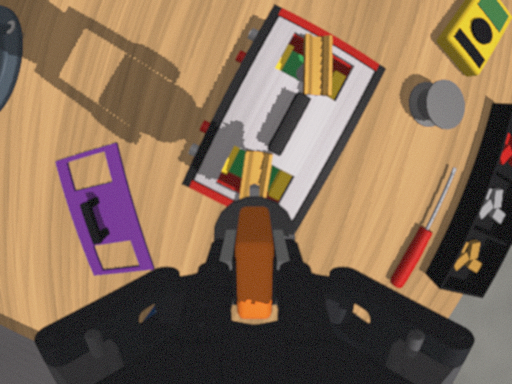

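Wrist view: fastener a at (320,67), b's far end at (257,153), partly behind the driver. I take a closer crop to get the slot edges.

```bash
python3 - <<'E'
import cv2
i=cv2.imread('pics/w2.png');a=i[25:115,285:365];b=i[130:205,215:295]
import numpy as np
c=np.zeros((540,800,3),np.uint8)
A=cv2.resize(a,None,fx=5,fy=5,interpolation=2);B=cv2.resize(b,None,fx=5,fy=5,interpolation=2)
c[:450,:400]=A;c[:375,400:]=B
cv2.imwrite('pics/crop2.png',c)
E
```

```text
(no output)
```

View pics/crop2.png

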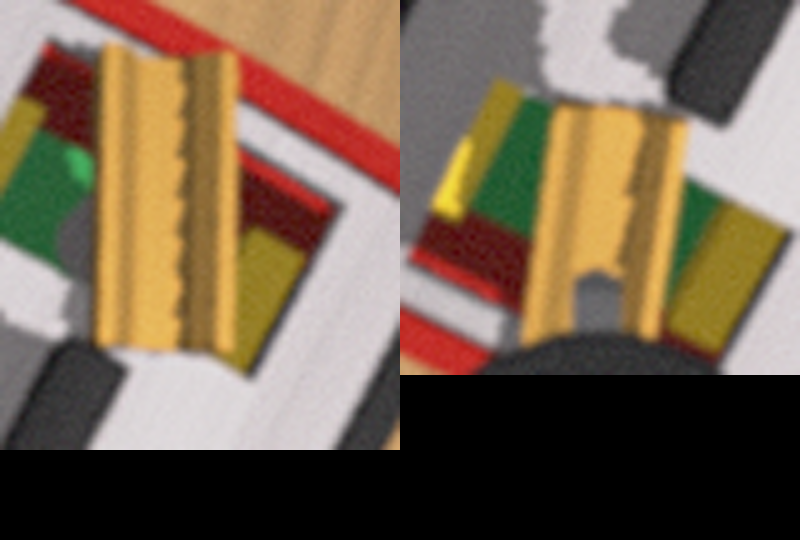

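```bash
python3 - <<'E'
from h import *
d=cam('wrist'); z=.0915
f=lambda u,v:onz(d,u,v,z)[:2]*1000
a=np.array([f(305.6,34),f(333,36),f(332,95),f(304,94.6)])
print(a.round(1),a.mean(0).round(1))
ang=lambda p:np.degrees(np.arctan2(p[1],p[0])).round(1)
print('a',ang(a[0]-a[3]),ang(a[1]-a[2]),np.linalg.norm(a[0]-a[1]),np.linalg.norm(a[0]-a[3]))
b=np.array([f(246,151),f(273,154),f(266.6,197),f(239.4,199)])
print(b.round(1),'b',ang(b[0]-b[3]),ang(b[1]-b[2]),np.linalg.norm(b[0]-b[1]))
th=np.radians(ang(b[0]-b[3])/2+ang(b[1]-b[2])/2);print('b centre',((b[0]+b[1])/2-30*np.array([np.cos(th),np.sin(th)])).round(1))
# cover corners by mask
m=cv2.inRange(cv2.cvtColor(d['image'],cv2.COLOR_RGB2HSV),(0,0,150),(180,40,255))
# openings/rim corner checks: rim outer corners on z=.075
for p in [(281,8),(383,69)]: print('rim',f(*p))
to(.5,0,.3)
E
```

```text
[[507.2 110.6]
 [532.9 119. ]
 [550.1  62.2]
 [524.3  52.8]] [528.6  86.2]
a 106.4 106.8 27.010074379492778 60.28153215626074
[[489.  -16.4]
 [514.5 -11.1]
 [522.4 -53.7]
 [497.3 -64.1]] b 99.9 100.4 26.074681072052197
b centre [507.1 -43.3]
rim [476.95453872 128.42764716]
rim [591.65458174 108.12952404]
at [ 0.5064 -0.0445  0.3049] psi 108.0 tilt 0.12 shift(units) [1.11 0.19 0.12] turn None t 7.25
```

Bar a measures 27 x 60 mm, which is right. a is at (528.6, 86.2), 106.6°; b at (507.1, -43.3), 100.2°; they are 131.3 mm apart (132 expected). Insert in b.

Call:
play_rows:
  increments: [0, 0, 0, 0, 0, 0.91, 0.03, 0.02, 0.4, 0, 0, 0, 0, 0, 0.5, 0, 0, 0, 0, 0, 0.4, 0, 0, 0, 0, 0, 0.15, 0, 0, 0, 0, 0, 0.15, 0, 0, 0, 0, 0, 0.15, 0, 0, 0, 0, 0, 0.15, 0, 0, 0, 0, 0, 0.05, 0, 0, 0, 0, 0, 0, 0, 0, 0]

```text
time_s: 8.25
position: [0.5074, -0.0433, 0.2278]
eef_rot: [-2.017, -2.409, 0.0]
contact_force: [-0.2, 1.1, -6.6]
grip_width: 0.0151
finger_force: 78.6
```

```bash
python3 - <<'E'
from h import *
d=cam('wrist');save(d,'w3.png',(150,60,400,340),2);to(.5071,-.0433,.226,100.2);print(d['s']['contact_force'],d['s']['ft_torque'])
E
```

```text
at [ 0.5075 -0.0433  0.228 ] psi 100.1 tilt 0.01 shift(units) [ 0.   -0.01  0.05] turn -0.01 t 8.3
[-0.2496862   1.12890048 -6.60239059] [-0.15638999 -0.12306676  0.01758786]
```

View pics/w3.png

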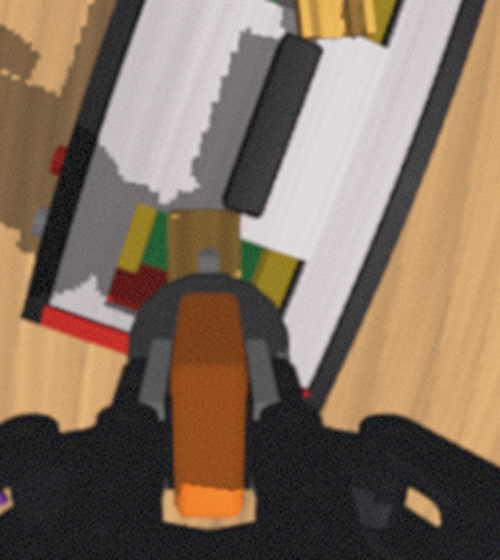

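The blade looks seated in slot b (around (205,260) in the crop), with no abnormal force. Turn.

Call:
play_rows:
  increments: [0, 0, 0.04, 0, 0, -0.3, 0, 0, 0, 0, 0, -0.6, 0, 0, 0, 0, 0, -0.6, 0, 0, 0, 0, 0, -0.6, 0, 0, 0, 0, 0, -0.6, 0, 0, 0, 0, 0, -0.6, 0, 0, 0, 0, 0, -0.6, 0, 0, 0, 0, 0, -0.6, 0, 0, 0, 0, 0, -0.6, 0, 0, 0, 0, 0, -0.6, 0, 0, 0, 0, 0, -0.6, 0, 0, 0, 0, 0, -0.6]

```text
time_s: 9.5
position: [0.5068, -0.0438, 0.2271]
eef_rot: [-0.555, -3.091, 0.002]
contact_force: [-2.9, -1.4, -3.2]
grip_width: 0.0157
finger_force: 79.2
```

Call:
play_rows:
  increments: [0, 0, 0, 0, 0, -0.6, 0, 0, 0, 0, 0, -0.5, 0, 0, 0, 0, 0, -0.4, 0, 0, 0, 0, 0, -0.3, 0, 0, 0, 0, 0, -0.2, 0, 0, 0, 0, 0, 0, 0, 0, 0, 0, 0, 0]

```text
time_s: 10.2
position: [0.5071, -0.0436, 0.2269]
eef_rot: [-0.093, -3.14, 0.001]
contact_force: [-4.2, -2.5, 1.2]
grip_width: 0.0149
finger_force: 79.6
```

```bash
python3 - <<'E'
from h import *
d=cam('wrist');to(.5071,-.0433,.226,176.5);print(d['s']['contact_force'],d['s']['ft_torque'])
E
```

```text
at [ 0.5071 -0.0436  0.2269] psi 176.6 tilt 0.05 shift(units) [-0.    0.01  0.02] turn 0.01 t 10.25
[-4.17989858 -2.50824389  1.19501398] [-0.67784622  0.83996566 -0.10939659]
```

Call:
play_rows:
  increments: [0, 0, 0, 0, 0, -0.2, 0, 0, 0, 0, 0, -0.2, 0, 0, 0, 0, 0, 0, 0, 0, 0, 0, 0, 0]

```text
time_s: 10.65
position: [0.5072, -0.0435, 0.2269]
eef_rot: [0.002, -3.141, 0.001]
contact_force: [-4.1, -1.7, 3.1]
grip_width: 0.0151
finger_force: 79.9
```

```bash
python3 - <<'E'
from h import *
d=cam('wrist');to(.5071,-.0433,.226,176.5);print(d['s']['contact_force'],d['s']['ft_torque'])
E
```

```text
at [ 0.5072 -0.0435  0.2269] psi -179.9 tilt 0.05 shift(units) [0.   0.01 0.02] turn 0.42 t 10.7
[-4.06035068 -1.71078215  3.12269106] [-0.7009813   0.9335486  -0.11899269]
```

Call:
play_rows:
  increments: [0, 0, 0, 0, 0, 0.4, 0, 0, 0, 0, 0, 0.4, 0, 0, -0.2, 0, 0, 0, 0, 0, -0.5, 0, 0, 0, 0, 0, -0.6, 0, 0, 0, 0, 0, -0.7, 0, 0, 0, 0, 0, 0, 0, 0, 0]

```text
time_s: 11.4
position: [0.51, -0.0436, 0.3097]
eef_rot: [0.184, 3.126, -0.002]
contact_force: [0.3, -0.4, -5.8]
grip_width: 0.0153
finger_force: 78.7
```

```bash
python3 - <<'E'
from h import *
d=cam('wrist');w=d['image'][60:360,130:400];t=cam('top')['image'][155:225,200:290]
c=np.zeros((600,800,3),np.uint8);c[:,:540]=cv2.resize(w,(540,600),interpolation=2);c[:202,540:]=cv2.resize(t,(260,202),interpolation=2)
cv2.imwrite('pics/w4.png',c[...,::-1])
to(.5286,.0862,.305,106.6);print(d['s']['contact_force'],d['s']['ft_torque'])
E
```

```text
at [ 0.5076 -0.0431  0.3063] psi 173.2 tilt 0.09 shift(units) [-0.14  3.27  0.03] turn 7.75 t 11.5
[ 0.25074297 -0.4328413  -5.81362043] [-0.15343684 -0.0874318   0.09347146]
```

View pics/w4.png

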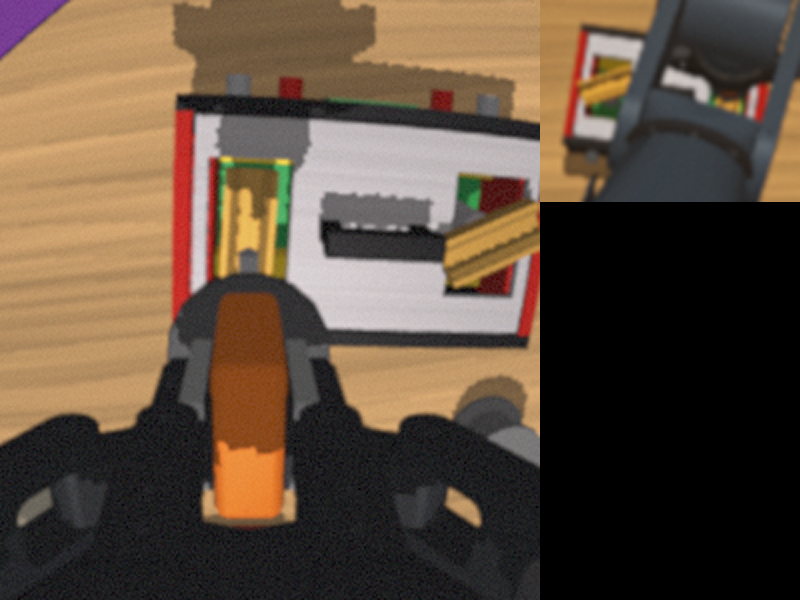

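Bar b is now parallel to its opening, so it is released; the driver is still square in the fingers. On to a.

Call:
play_rows:
  increments: [-0.03, 0.82, 0, 0, 0, 0, -0.04, 0.82, 0, 0, 0, 0, -0.03, 0.82, 0, 0, 0, 0, -0.04, 0.81, 0, 0, 0, 0, 0, 0, 0, 0, 0, 0.96, 0, 0, 0, 0, 0, 0.96, 0, 0, 0, 0, 0, 0.96, 0, 0, 0, 0, 0, 0.96, 0, 0, 0, 0, 0, 0.96, 0, 0, 0, 0, 0, 0.96, 0, 0, 0, 0, 0, 0.96, 0, 0, 0, 0, 0, 0.96]

```text
time_s: 12.7
position: [0.5276, 0.0861, 0.304]
eef_rot: [-1.87, -2.52, 0.003]
contact_force: [0.1, -0.1, -6.5]
grip_width: 0.0148
finger_force: 78.9
```

Call:
play_rows:
  increments: [0, 0, 0.4, 0, 0, 0, 0, 0, 0.5, 0, 0, 0, 0, 0, 0.4, 0, 0, 0, 0, 0, 0.15, 0, 0, 0, 0, 0, 0.15, 0, 0, 0, 0, 0, 0.15, 0, 0, 0, 0, 0, 0.1, 0, 0, 0, 0, 0, 0.1, 0, 0, 0, 0, 0, 0.04, 0, 0, 0, 0, 0, 0, 0, 0, 0]

```text
time_s: 13.7
position: [0.5285, 0.0859, 0.2267]
eef_rot: [1.865, 2.528, 0.0]
contact_force: [-0.1, 0.8, -6.5]
grip_width: 0.0148
finger_force: 79.0
```

```bash
python3 - <<'E'
from h import *
d=cam('wrist');save(d,'w5.png',(150,60,400,340),2);to(.5286,.0862,.2265,106.6);print(d['s']['contact_force'],d['s']['ft_torque'])
E
```

```text
at [0.5286 0.0859 0.2269] psi 107.2 tilt 0.03 shift(units) [0.01 0.   0.01] turn 0.07 t 13.75
[-0.06080728  0.82076055 -6.50504029] [-0.17495317 -0.02016543 -0.00194964]
```

View pics/w5.png

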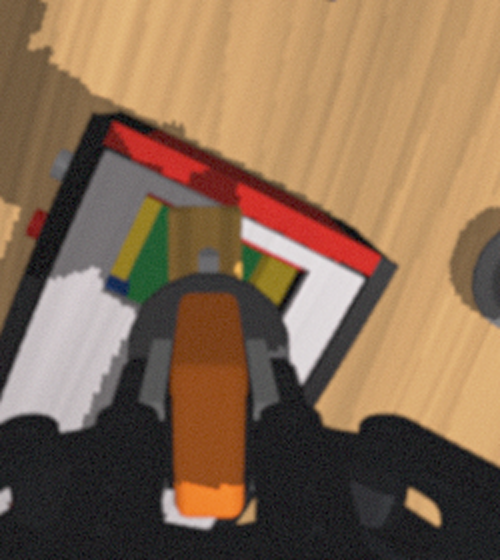

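The blade sits in slot a with no load. Turn it the same way.

Call:
play_rows:
  increments: [0, 0, 0, 0, 0, -0.3, 0, 0, 0, 0, 0, -0.6, 0, 0, 0, 0, 0, -0.6, 0, 0, 0, 0, 0, -0.6, 0, 0, 0, 0, 0, -0.6, 0, 0, 0, 0, 0, -0.6, 0, 0, 0, 0, 0, -0.6, 0, 0, 0, 0, 0, -0.6, 0, 0, 0, 0, 0, -0.6, 0, 0, 0, 0, 0, -0.6, 0, 0, 0, 0, 0, -0.6, 0, 0, 0, 0, 0, -0.6]

```text
time_s: 14.95
position: [0.5284, 0.0859, 0.2273]
eef_rot: [0.365, 3.12, 0.0]
contact_force: [-1.9, 0.3, -5.1]
grip_width: 0.0153
finger_force: 79.2
```

Call:
play_rows:
  increments: [0, 0, 0, 0, 0, -0.5, 0, 0, 0, 0, 0, -0.4, 0, 0, 0, 0, 0, -0.3, 0, 0, 0, 0, 0, -0.2, 0, 0, 0, 0, 0, -0.2, 0, 0, 0, 0, 0, 0, 0, 0, 0, 0, 0, 0, 0, 0, 0, 0, 0, 0]

```text
time_s: 15.75
position: [0.5286, 0.086, 0.2271]
eef_rot: [-0.005, 3.141, 0.0]
contact_force: [-1.3, 1.9, -1.1]
grip_width: 0.0155
finger_force: 79.9
```

Call:
play_rows:
  increments: [0, 0, 0, 0, 0, 0.4, 0, 0, 0, 0, 0, 0.4, 0, 0, -0.2, 0, 0, 0, 0, 0, -0.5, 0, 0, 0, 0, 0, -0.6, 0, 0, 0, 0, 0, -0.7, 0, 0, 0, 0, 0, 0, 0, 0, 0]

```text
time_s: 16.45
position: [0.5308, 0.0857, 0.3103]
eef_rot: [0.18, 3.127, -0.0]
contact_force: [0.8, -0.1, -6.6]
grip_width: 0.0151
finger_force: 79.0
```

```bash
python3 - <<'E'
from h import *
d=cam('wrist');save(d,'w6.png',(130,60,400,340),2)
to(.4548,-.3395,.305,160.9);print(d['s']['contact_force'],d['s']['ft_torque'])
E
```

```text
at [0.5295 0.0857 0.3082] psi 173.4 tilt 0.28 shift(units) [  0.63 -10.78   0.08] turn 1.45 t 16.5
[ 0.8095556  -0.08932687 -6.58281889] [-0.18717415 -0.0993921  -0.04680304]
```

View pics/w6.png

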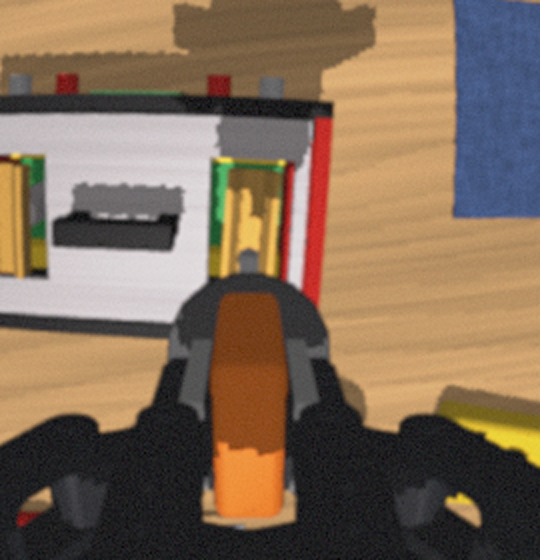

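Bar a lies parallel to its opening too (crop, x≈222–280). Take the driver back to the holder.

Call:
play_rows:
  increments: [0.05, -0.9, 0, 0, 0, 0, 0.05, -0.9, 0, 0, 0, 0, 0.05, -0.9, 0, 0, 0, 0, 0.05, -0.9, 0, 0, 0, 0, 0.05, -0.9, 0, 0, 0, 0, 0.05, -0.9, 0, 0, 0, 0, 0.05, -0.9, 0, 0, 0, 0, 0.05, -0.9, 0, 0, 0, 0, 0.05, -0.9, 0, 0, 0, 0, 0.06, -0.9, 0, 0, 0, 0, 0.06, -0.89, 0, 0, 0, 0, 0.06, -0.89, 0, 0, 0, 0]

```text
time_s: 17.7
position: [0.4523, -0.3403, 0.3045]
eef_rot: [-0.182, -3.134, -0.004]
contact_force: [0.3, 0.4, -7.3]
grip_width: 0.0147
finger_force: 79.0
```

Call:
play_rows:
  increments: [0, 0, 0, 0, 0, 0.7, 0, 0, 0, 0, 0, 0.75, 0, 0, 0, 0, 0, 0, 0, 0, 0, 0, 0, 0]

```text
time_s: 18.1
position: [0.453, -0.339, 0.3052]
eef_rot: [-0.517, -3.096, -0.003]
contact_force: [-0.0, -0.2, -6.7]
grip_width: 0.0151
finger_force: 79.1
```

```bash
python3 - <<'E'
from h import *
d=cam('wrist');to(.4548,-.3395,.154,160.9)
rect(d,(5,180,150),(16,255,255),100,.25)
rect(d,(100,120,40),(125,255,255),500,.062)
E
```

```text
at [ 0.4532 -0.339   0.3056] psi 161.0 tilt 0.12 shift(units) [-0.05 -0.    3.79] turn 0.01 t 18.15
wrist px [254. 296.] c [ 476.3 -346.6] mm size [16.9 22.2] long axis deg -19.3
wrist px [256. 168.] c [ 449.2 -337.2] mm size [67.7 79.6] long axis deg -18.9
```

Call:
play_rows:
  increments: [-0.05, 0, 0.6, 0, 0, 0, 0, 0, 0.7, 0, 0, 0, 0, 0, 0.7, 0, 0, 0, 0, 0, 0.5, 0, 0, 0, 0, 0, 0.5, 0, 0, 0, 0, 0, 0.4, 0, 0, 0, 0, 0, 0.2, 0, 0, 0, 0, 0, 0.1, 0, 0, 0, 0, 0, 0.08, 0, 0, 0, 0, 0, 0, 0, 0, 0]

```text
time_s: 19.15
position: [0.4556, -0.3402, 0.1558]
eef_rot: [0.521, 3.098, -0.001]
contact_force: [-0.2, -0.2, -7.2]
grip_width: 0.0152
finger_force: 79.2
```

```bash
python3 - <<'E'
from h import *
to(.4548,-.3395,.154,160.9)
E
```

```text
at [ 0.4556 -0.3402  0.1558] psi 160.9 tilt 0.04 shift(units) [0.02 0.01 0.04] turn 0.0 t 19.15
```

Call:
play_rows:
  increments: [0, 0, 0.04, 0, 0, 0, 0, 0, 0.02, 0, 0, 0, 0, 0, 0, 0, 0, 0]

```text
time_s: 19.45
position: [0.4558, -0.3405, 0.1547]
eef_rot: [0.521, 3.096, -0.002]
contact_force: [-1.3, 2.1, 5.0]
grip_width: 0.0154
finger_force: 80.7
```

Contact at the same height as when it was picked up, so it is seated. Release and rise.

Call:
play_rows:
  increments: [0, 0, 0, 0, 0, 0, 0, 0, 0, 0, 0, 0, 0, 0, 0, 0, 0, 0, 0, 0, 0, 0, 0, 0, 0, 0, 0, 0, 0, 0, 0, 0, 0, 0, 0, 0, 0, 0, 0, 0, 0, 0, 0, 0, 0, 0, 0, 0]
  gripper: 0

```text
time_s: 20.25
position: [0.4554, -0.3401, 0.1531]
eef_rot: [0.522, 3.098, -0.0]
contact_force: [-0.3, 0.1, -4.5]
grip_width: 0.0854
finger_force: 0.0
```

Call:
play_rows:
  increments: [0, 0, -0.3, 0, 0, 0, 0, 0, -0.6, 0, 0, 0, 0, 0, -0.8, 0, 0, 0, 0, 0, -0.8, 0, 0, 0, 0, 0, -0.8, 0, 0, 0, 0, 0, -0.5, 0, 0, 0, 0, 0, 0, 0, 0, 0, 0, 0, 0, 0, 0, 0]

```text
time_s: 21.05
position: [0.4551, -0.3399, 0.3055]
eef_rot: [0.522, 3.097, -0.001]
contact_force: [-0.7, 0.1, -4.6]
grip_width: 0.0858
finger_force: 0.0
```

```bash
python3 - <<'E'
from h import *
d=cam('wrist');to(.5178,.0215,.305,170.6)
rect(d,(5,180,150),(16,255,255),100,.118)
rect(d,(100,120,40),(125,255,255),500,.062)
# grey flange at .068 tilt check: handle base vs top covered by orange size
E
```

```text
at [ 0.4548 -0.3396  0.3044] psi 160.9 tilt 0.1 shift(units) [ 1.47  9.04 -0.01] turn -1.13 t 21.1
wrist px [252. 199.] c [ 457.4 -340.9] mm size [13.6 36.4] long axis deg -19.5
wrist px [251. 155.] c [ 454.8 -338.9] mm size [67.3 91.3] long axis deg -18.6
```

The driver is standing exactly as at the start. Now over the cover, gripping across its short axis (ψ = 80.6°).

Call:
play_rows:
  increments: [0.13, 0.82, 0, 0, 0, 0, 0.13, 0.82, 0, 0, 0, 0, 0.13, 0.82, 0, 0, 0, 0, 0.13, 0.82, 0, 0, 0, 0, 0.13, 0.82, 0, 0, 0, 0, 0.13, 0.82, 0, 0, 0, 0, 0.13, 0.82, 0, 0, 0, 0, 0.14, 0.82, 0, 0, 0, 0, 0.14, 0.82, 0, 0, 0, 0, 0.14, 0.83, 0, 0, 0, 0, 0.14, 0.83, 0, 0, 0, 0]

```text
time_s: 22.2
position: [0.5174, 0.0222, 0.3032]
eef_rot: [-0.521, -3.094, -0.0]
contact_force: [0.2, -0.2, -4.9]
grip_width: 0.0853
finger_force: 0.0
```

Call:
play_rows:
  increments: [0, 0, 0, 0, 0, 0.94, 0, 0, 0, 0, 0, 0.94, 0, 0, 0, 0, 0, 0.94, 0, 0, 0, 0, 0, 0.94, 0, 0, 0, 0, 0, 0.94, 0, 0, 0, 0, 0, 0.94, 0, 0, 0, 0, 0, 0.94, 0, 0, 0, 0, 0, 0.94, 0, 0, 0, 0, 0, 0.94, 0, 0, 0, 0, 0, 0.89, 0, 0, 0, 0, 0, 0, 0, 0, 0, 0, 0, 0]

```text
time_s: 23.4
position: [0.5177, 0.0209, 0.3039]
eef_rot: [-2.393, -2.032, 0.003]
contact_force: [-0.6, 0.2, -5.0]
grip_width: 0.0854
finger_force: 0.0
```

```bash
python3 - <<'E'
from h import *
d=cam('wrist');to(.5178,.0215,.160,80.6);save(d,'w7.png')
rect(d,(0,0,10),(180,255,60),80,.112)
rect(d,(14,80,90),(28,255,255),150,.0915)
rect(d,(0,0,150),(180,40,255),500,.076)
rect(d,(100,120,40),(125,255,255),500,.003)
E
```

```text
at [0.5178 0.0208 0.3042] psi 80.7 tilt 0.12 shift(units) [0.02 0.   3.6 ] turn 0.01 t 23.45
wrist px [254. 314.] c [ 481.7 -225.9] mm size [ 391.6 1145.9] long axis deg -9.4
wrist px [  5. 247.] c [176.2 -13.5] mm size [63.5 29.1] long axis deg 56.0
wrist px [255. 182.] c [516.7  24.3] mm size [61.1 12. ] long axis deg 80.9
wrist px [314. 148.] c [571.5  21.6] mm size [182.9   7.3] long axis deg 80.7
wrist px [193. 169.] c [465.  39.] mm size [183.2   9.1] long axis deg 80.6
wrist px [375.  77.] c [643.7 108. ] mm size [ 8.2 28.7] long axis deg -78.0
wrist px [35. 50.] c [311.7 214.3] mm size [25.8 56.9] long axis deg -82.3
wrist px [483. 128.] c [790.6  41.7] mm size [240.5 108.6] long axis deg 89.4
wrist px [404.   4.] c [692.2 180.6] mm size [26.1  8.8] long axis deg 3.1
wrist px [406. 358.] c [ 710.3 -303.2] mm size [ 44.2 194.4] long axis deg -66.5
wrist px [104. 359.] c [ 235.1 -231.8] mm size [195.8  60.2] long axis deg 47.7
wrist px [491. 192.] c [818.2 -32.8] mm size [55.8 44.6] long axis deg 6.5
wrist px [53. 89.] c [315.4 165.9] mm size [48.6 31. ] long axis deg 6.9
wrist px [38. 16.] c [302.6 265.8] mm size [49.  29.1] long axis deg 6.8
wrist px [253. 183.] c [390.   53.8] mm size [926.9 551.7] long axis deg 3.3
wrist px [475. 284.] c [ 842.6 -199.4] mm size [ 69.6 151.5] long axis deg -50.4
wrist px [244. 190.] c [516.9  22.2] mm size [188.8 111.5] long axis deg 80.8
wrist px [195.   6.] c [476.3 236.3] mm size [ 34.3 147.7] long axis deg -14.5
```

Call:
play_rows:
  increments: [0.02, 0, 0.7, 0, 0, 0, 0, 0, 0.7, 0, 0, 0, 0, 0, 0.7, 0, 0, 0, 0, 0, 0.7, 0, 0, 0, 0, 0, 0.5, 0, 0, 0, 0, 0, 0.3, 0, 0, 0, 0, 0, 0, 0, 0, 0]

```text
time_s: 24.15
position: [0.5175, 0.0217, 0.1596]
eef_rot: [-2.394, -2.029, 0.004]
contact_force: [1.0, -0.2, -5.0]
grip_width: 0.0854
finger_force: 0.0
```

Call:
play_rows:
  increments: [0, 0, 0, 0, 0, 0, 0, 0, 0, 0, 0, 0, 0, 0, 0, 0, 0, 0, 0, 0, 0, 0, 0, 0, 0, 0, 0, 0, 0, 0, 0, 0, 0, 0, 0, 0, 0, 0, 0, 0, 0, 0, 0, 0, 0, 0, 0, 0]
  gripper: 255
  squeeze: 60

```text
time_s: 24.95
position: [0.5182, 0.0216, 0.1618]
eef_rot: [2.397, 2.031, -0.0]
contact_force: [-3.2, 0.4, 6.1]
grip_width: 0.0128
finger_force: 60.0
```

```bash
python3 - <<'E'
from h import *
to(.5178,.0215,.160,80.6)
d=cam('top');d['image']=cv2.imread('pics/top0.png')[...,::-1].copy()
d['image'][:170]=0;d['image'][:,:105]=0;d['image'][:,190:]=0
rect(d,(100,60,20),(130,255,255),500,.003)
E
```

```text
at [0.5182 0.0216 0.1618] psi 80.5 tilt 0.01 shift(units) [-0.   -0.01  0.04] turn -0.01 t 24.95
top px [146. 206.] c [485.8 342. ] mm size [223.7 144.7] long axis deg 85.2
```

Grip is 12.8 mm on the bar. Mat centre is (0.486, 0.342), 224 x 145 mm, which is right. Lift straight up.

Call:
play_rows:
  increments: [0, 0, -0.1, 0, 0, 0, 0, 0, -0.2, 0, 0, 0, 0, 0, -0.25, 0, 0, 0, 0, 0, -0.3, 0, 0, 0, 0, 0, -0.4, 0, 0, 0, 0, 0, -0.4, 0, 0, 0, 0, 0, -0.4, 0, 0, 0, 0, 0, -0.2, 0, 0, 0, 0, 0, 0, 0, 0, 0, 0, 0, 0, 0, 0, 0]

```text
time_s: 26.0
position: [0.5181, 0.0216, 0.2511]
eef_rot: [-2.397, -2.03, 0.0]
contact_force: [-0.5, 0.8, -7.4]
grip_width: 0.0126
finger_force: 58.7
```

```bash
python3 - <<'E'
from h import *
d=cam('wrist');to(.486,.340,.250,85.2);print(d['s']['contact_force'])
rect(d,(0,0,10),(180,255,60),150,.202)
rect(d,(0,0,150),(180,40,255),800,.166)
E
```

```text
at [0.5179 0.0216 0.2506] psi 80.5 tilt 0.07 shift(units) [ 7.72 -2.1   0.02] turn -0.55 t 26.05
[-0.53025357  0.79303529 -7.39517475]
wrist px [250. 293.] c [511.  -17.6] mm size [155.1 307.4] long axis deg -8.6
wrist px [312. 117.] c [550.6  83.3] mm size [30.8  8.7] long axis deg 80.1
wrist px [199. 124.] c [507.7  90.3] mm size [31.2  6.9] long axis deg 80.8
wrist px [12. 46.] c [412.6 156.9] mm size [16.3 31.9] long axis deg -83.4
wrist px [494. 133.] c [657.4  63.5] mm size [130.4  36.7] long axis deg 88.9
wrist px [477. 320.] c [ 698.1 -113.7] mm size [ 72.1 108.9] long axis deg -80.2
wrist px [268. 190.] c [524.1  55. ] mm size [121.6 111.7] long axis deg 80.5
```

Call:
play_rows:
  increments: [0.4, -0.11, 0, 0, 0, 0, 0.77, -0.21, 0, 0, 0, 0, 0.77, -0.21, 0, 0, 0, 0, 0.77, -0.21, 0, 0, 0, 0, 0.77, -0.21, 0, 0, 0, 0, 0.77, -0.21, 0, 0, 0, 0, 0.77, -0.21, 0, 0, 0, 0, 0.77, -0.21, 0, 0, 0, 0, 0.77, -0.21, 0, 0, 0, 0, 0.77, -0.21, 0, 0, 0, 0, 0.4, -0.1, 0, 0, 0, -0.3, 0, 0, 0, 0, 0, -0.25]

```text
time_s: 27.25
position: [0.4858, 0.3424, 0.2501]
eef_rot: [-2.305, -2.134, 0.001]
contact_force: [0.7, -0.5, -7.1]
grip_width: 0.0128
finger_force: 58.7
```

Call:
play_rows:
  increments: [0, 0, 0.4, 0, 0, 0, 0, 0, 0.5, 0, 0, 0, 0, 0, 0.5, 0, 0, 0, 0, 0, 0.5, 0, 0, 0, 0, 0, 0.5, 0, 0, 0, 0, 0, 0.4, 0, 0, 0, 0, 0, 0.3, 0, 0, 0, 0, 0, 0.2, 0, 0, 0, 0, 0, 0.2, 0, 0, 0, 0, 0, 0.15, 0, 0, 0, 0, 0, 0.1, 0, 0, 0, 0, 0, 0, 0, 0, 0]

```text
time_s: 28.45
position: [0.4863, 0.3404, 0.1008]
eef_rot: [-2.311, -2.128, 0.001]
contact_force: [-0.2, 0.7, -8.0]
grip_width: 0.0133
finger_force: 58.7
```

```bash
python3 - <<'E'
from h import *
to(.486,.341,.0948,85.2)
d=cam('side');save(d,'s7.png')
rect(d,(100,60,20),(130,255,255),300,.003)
rect(d,(0,0,150),(180,40,255),300,.015)
E
```

```text
at [0.4863 0.3404 0.1008] psi 85.3 tilt 0.03 shift(units) [ 0.01 -0.01  0.15] turn 0.01 t 28.45
side px [241. 308.] c [483.4 312.6] mm size [294.1 148.4] long axis deg 85.3
side px [350. 186.] c [ 445.3 -604.4] mm size [ 947.  1713.9] long axis deg -61.5
side px [193. 353.] c [542.1 561.3] mm size [309.4 142.8] long axis deg 1.0
side px [ 88. 327.] c [889.1 508.4] mm size [168.8 103. ] long axis deg 61.4
side px [234. 312.] c [488.4 373.1] mm size [127.1 112.6] long axis deg 85.6
side px [500. 293.] c [-267.6  208. ] mm size [326.6  50.9] long axis deg 89.8
side px [186. 161.] c [ 834.  -306.1] mm size [199.6 212.1] long axis deg -83.8
side px [184. 102.] c [ 965.7 -772.3] mm size [194.7 148.5] long axis deg 89.3
side px [392.  86.] c [   49.4 -1082.4] mm size [259.8 159.1] long axis deg 8.6
side px [268.  54.] c [  644.1 -1291. ] mm size [968.6 694.1] long axis deg 0.2
side px [306.   4.] c [  561.8 -2221.7] mm size [518. 122.] long axis deg 7.2
side px [219.  12.] c [ 1055.6 -1991.8] mm size [413.4 474.9] long axis deg -80.1
side px [ 99. 200.] c [ 1383.8 -1033.6] mm size [1281.6 3123.9] long axis deg -57.4
```

Expected contact is about 6 mm lower; ease down.

Call:
play_rows:
  increments: [0, 0, 0.06, 0, 0, 0, 0, 0, 0.05, 0, 0, 0, 0, 0, 0.04, 0, 0, 0, 0, 0, 0, 0, 0, 0]

```text
time_s: 28.9
position: [0.4864, 0.3403, 0.095]
eef_rot: [-2.312, -2.127, 0.0]
contact_force: [0.1, -0.4, -8.4]
grip_width: 0.0126
finger_force: 58.7
```

Call:
play_rows:
  increments: [0, 0, 0.03, 0, 0, 0, 0, 0, 0.02, 0, 0, 0, 0, 0, 0, 0, 0, 0]

```text
time_s: 29.2
position: [0.4865, 0.3404, 0.0948]
eef_rot: [2.311, 2.127, 0.001]
contact_force: [-2.8, -1.7, 4.8]
grip_width: 0.0129
finger_force: 60.4
```

Contact at the expected height. Release, rise, and check.

Call:
play_rows:
  increments: [0, 0, 0, 0, 0, 0, 0, 0, 0, 0, 0, 0, 0, 0, 0, 0, 0, 0, 0, 0, 0, 0, 0, 0, 0, 0, 0, 0, 0, 0, 0, 0, 0, 0, 0, 0, 0, 0, 0, 0, 0, 0, 0, 0, 0, 0, 0, 0]
  gripper: 0

```text
time_s: 30.0
position: [0.4865, 0.3404, 0.093]
eef_rot: [-2.312, -2.127, 0.0]
contact_force: [-0.0, -0.4, -4.7]
grip_width: 0.0855
finger_force: 0.0
```

Call:
play_rows:
  increments: [0, 0, -0.2, 0, 0, 0, 0, 0, -0.5, 0, 0, 0, 0, 0, -0.8, 0, 0, 0, 0, 0, -0.8, 0, 0, 0, 0, 0, -0.8, 0, 0, 0, 0, 0, -0.8, 0, 0, 0, 0, 0, -0.4, 0, 0, 0, 0, 0, 0, 0, 0, 0, 0, 0, 0, 0, 0, 0]

```text
time_s: 30.9
position: [0.4861, 0.3402, 0.2653]
eef_rot: [2.312, 2.127, 0.0]
contact_force: [-0.2, -0.2, -5.2]
grip_width: 0.0853
finger_force: 0.0
```

```bash
python3 - <<'E'
from h import *
d=cam('wrist')
to(.486,.341,.0948,85.2)
rect(d,(0,0,130),(180,45,255),2000,.009)
rect(d,(100,60,20),(130,255,255),1000,.003)
t=cam('top');rect(t,(5,180,150),(14,255,255),15,.118)
m=t['image'].copy();t['image'][:,:200]=0;t['image'][:,290:]=0;rect(t,(14,120,100),(28,255,255),30,.0915)
E
```

```text
at [0.4858 0.3401 0.2643] psi 85.2 tilt 0.11 shift(units) [0.03 0.01 4.24] turn 0.01 t 30.95
wrist px [244. 182.] c [487.1 340.2] mm size [191.7 113.4] long axis deg 85.3
wrist px [413. 146.] c [691.2 363.4] mm size [63.5 41.6] long axis deg 3.8
wrist px [241. 163.] c [487.4 343.2] mm size [227.  147.7] long axis deg 85.2
wrist px [404.  58.] c [683.9 468.6] mm size [62.8 40.5] long axis deg 4.5
top px [363. 204.] c [ 455.  -340.5] mm size [15.3 36.8] long axis deg -16.7
top px [285. 262.] c [280.7 -99.1] mm size [27.3 66. ] long axis deg -1.6
top px [269.  82.] c [855.7 -62.6] mm size [85.  52.7] long axis deg 6.4
top px [252. 246.] c [436.2  24.6] mm size [283.3 953.3] long axis deg -1.6
```

The cover lies flat, 3 mm from the mat's centre, and the driver is in its holder. Hand in.

```bash
python3 -c "
from bench import workorder
print(workorder.close_job())"
```

```text
the job is handed in; nothing more can be done
None
```

The job is handed in at about 31 s: both fasteners turned home with the driver (alignment judged from the wrist images), the driver back upright in its holder, and the cover set down flat, handle up, about 3 mm from the mat's centre; no verdict was returned.

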